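# Switch on the stirrer behind the safety shield with the bent rod

## Robot

A 6-joint arm with a two-finger parallel gripper is mounted at the origin on the work surface. World frame = base frame: x ahead of the robot, y to its left, z up, the work surface at z = 0. Lengths are in m, angles in rad, forces in N, time in s.
With the tool pointing down it reaches from about 0.3 to 0.775 m from the base axis. Payload 14.6 kg.
Tool frame: the origin (TCP) lies at the very end of the fingers, on their centre line; the grasp point (between the pads) lies 19 mm behind it (ctrl.hold_point_z is the distance from the TCP to the grasp point, in m); x points along the fingers, y is the direction in which the jaws open and shut, and the axes are right-handed (so a half turn about x gives the same grasp; the last joint's range is limited). The gripper opens to 94 mm and grips with 3 to 60 N. Pads are 16 mm wide; open, the fingers measure 119 mm over their backs; the gripper's body (75 mm by 177 mm) begins 78 mm behind the grasp point.
Start: joints at [-1.342, 0.3, 1.521, -0, 1.321, -0.067], TCP at [0.16, -0.526, 0.205] pointing down, gripper open.
Joint ranges: [-3.03, 3.03], [-0.79, 2.21], [0.23, 2.52], [-1.04, 4.18], [0, 3.07], [-2.55, 2.55]. Speed limits (rad/s): [2.22, 2.22, 2.57, 3.14, 3.14, 3.14].

## Interface

Orientations are given as [roll, pitch, yaw] about the fixed x, y, z axes, in that order (R = Rz(yaw) Ry(pitch) Rx(roll)).
In Python, from station import get_obs, camera, ticket, ctrl gives the robot as it stands.
- The arm moves only by the tool step_arm, never from a script. Its argument "motion" is a list that holds one entry, the list of rows, each a list of 6 numbers: the shift along the tool's x, y, z in m, then the turn, a rotation vector about the tool's x, y, z in degrees. A call has 1 to 12 rows; each row shifts and turns the commanded pose from where the row before left it, along the tool's axes as they then stand; what a row does not reach is not made up. A row lasts 1/8 s, in which the tool goes at most 62.5 mm and 10.7 degrees, less where a joint would pass 70% of its speed; a pose out of reach is approached as far as the arm can. A call is refused whole if a number of a shift passes 0.0625 or a number of a turn 10.7, either way. A call with a gripper value outside its range is refused whole. "fingers" is the finger opening in m, from 0 to 0.094, set as the call begins (left out, the last holds). The fingers move at their own pace and stop on an object; "squeeze" is the grip in N (left out, the last holds). Time passes only in rows, so rows that do not move let the fingers close. It gives the time, the measured TCP pose, the force and the opening at its end, in the units of the state.
- get_obs(): the state, without advancing time (a new reading comes with each control period).
- camera(name): name is "scene" or "side" or "wrist"; returns a dict with "pixels" (420x560x3 uint8, red, green, blue), "fx", "fy", "cx", "cy" (pixels), "k1" (the pictures are not rectified: a ray, as slopes to the right and down, at radius r is drawn at 1 + k1 r^2 times it, then the intrinsics apply), "extrinsics" (4x4, takes a point from world to camera coordinates); the wrist camera has in their place "T_tool_cam" (4x4, takes a point from camera to tool coordinates, whose origin is the TCP and whose axes are the tool frame's). Camera axes: x right, y up, looking along -z (the intrinsics and any distortion apply to the point x, -y, -z); pixel columns grow to the right and rows downward; lengths in m; the calibration is good to about 2 mm. A picture is of the moment at which its call begins: read the wrist's pose just before it. There is no depth.
- ticket.hand_in(): hands the job in, once; it reports no verdict.
The state is a dict: "time_s": time; "qpos": joint angles; "joint_vel": joint speeds; "tau": joint torques, N m; "ee_pos": TCP position; "eef_rot": TCP orientation; "force": force on the tool from outside, world axes, zero at the start; "moment": the same for the moment, N m; "grip_width": finger opening in m.
Only numpy, scipy, OpenCV 4.12 (cv2) and the standard library are available. Lean on these libraries where they do the work, as an engineer would, in place of code of your own. Each camera call takes 0.05 s, during which the arm holds its last target.

## Task

Switch on the stirrer behind the clear safety shield: take the bent rod from its stand, reach over the top of the shield with it, and push the stirrer's ball-ended toggle lever all the way over to the left (as seen from the robot). Do not lower the hand itself behind the shield or touch the lever with it, and do not bump the shield hard or disturb the beaker, jar or wash bottle. Then put the rod back on its stand, resting in both notches, and let go.

Things in the scene. Friction and masses are not known exactly. Their poses are not given: they have to be found in the camera images.
- rod_grip (a point): Centre of the bent rod's wooden handle, a block 90 mm long (x), 18 mm wide (y), 26 mm high (z). On the stand it is 150 mm above the table, x level. Grip it firmly across its width from above. A 12 mm round bar runs on from it to 160 mm ahead (+x), where a 120 mm leg goes straight down (-z).
- rod_tip (a point): End of the rod's leg: on the leg's axis at (160, 0, -120) mm in the handle's frame; the round end reaches 6 mm lower. Axes as the handle's.
- stand: Fixed rod stand left or right of the shield: base 200 (x) x 80 (y) x 12 mm, 12 mm thick posts at x = -80 and +80 mm, each topped by a right-angled V notch, open upward, 50 mm wide at its rims 166 mm up. The rod lies in both along the stand's x, axis 150 mm up, handle within 6 mm of midway, leg beyond the +x post. Origin: centre of the base's underside.
- shield: Fixed clear safety shield with an aluminium frame: 360 mm wide (y), 12 mm thick (x), top edge 160 mm above the table; feet 110 (x) x 30 (y) x 14 mm at y = -175 and +175 mm. Origin: on the table under the middle of the pane. Its x points away from the robot: positive x is behind the shield. Its y is to the left.
- stirrer: Fixed white stirrer behind the shield, 210 (x) x 150 (y) x 50 mm high, standing on the table, with a round steel plate (116 mm across, top 54 mm up) centred at x = 100 mm. Origin: on the table right under the lever's pivot; the housing runs from x = -45 to +165 mm. x points away from the shield, y to the left.
- switch_pivot (a point): Pivot of the toggle lever, on the stirrer's top, 50 mm above the table, 85 to 120 mm behind the shield. Axes as the stirrer's.
- switch_ball (a point): Centre of the black ball (26 mm across) at the end of the lever, 80 mm from the pivot on a 10 mm steel stem. It starts to the right of the pivot, about 120 mm above the table.
- switch (a joint): Angle of the toggle lever: 0 = leaning 0.5 rad to the right (the stirrer's -y, off), 0.5 = upright, 1.0 = leaning 0.5 rad to the left (+y, on, end stop). Starts at 0 to 0.15. It swings sideways only, across the stirrer's y, has about 1.5 N of friction at the ball, and stays where it is left.
- beaker: Glass beaker standing on the stirrer's plate, 76 mm across at the rim, 85 mm high, its top about 139 mm above the table. Bystander. Origin: centre of its underside.
- bottle: Jar with a green cap, 72 mm across, 130 mm high, on the side of the shield where the rod stand is not. Bystander. Origin: centre of its underside.
- wash: White plastic wash bottle, 64 mm across, 170 mm high, far left. Bystander. Origin: centre of its underside.
- rod: The bent rod as a whole (loose, 0.11 to 0.22 kg); origin and axes are those of point rod_grip. Its 12 mm steel bar runs along x from 105 mm behind the origin to 160 mm ahead, then bends square down into the leg. It balances about 36 mm ahead of the origin.
Things that resemble listed ones, but are neither listed nor needed, are in the scene too. Of the things shaped like the stand, the dark steel one is meant.

How it is judged:
By the outcome, as a careful person would: the job done as asked, in the order asked, and still so for the second after the job is handed in, with the robot touching nothing.
It also fails if it takes over 54 s, if anything falls off the work surface, if the arm or the gripper's body presses on something with over 40 N, if the wrist force passes 120 N, or if a joint passes its speed limit or range.

## Working session

There is one attempt and no reset: what is moved stays moved. The work goes in short steps, Python scripts to look and compute and a tool call to move; the robot and the scene stay as the last step left them, time stands still between calls to the robot, and variables do not carry over. Pictures are saved under pics/ and viewed, and the job is handed in when it is done.

Besides the shell and the picture viewer there is one more tool, called after "Request:" as name(argument=value, ...), one argument or row to a line, values as JSON. step_arm: Moves the arm, as the interface text tells. Its arguments: {"type":"object","properties":{"motion":{"type":"array","items":{"type":"array","items":{"type":"array","items":{"type":"number"}}}},"fingers":{"type":"number"},"squeeze":{"type":"number"}},"required":["motion"]}

```bash
mkdir -p pics; python3 - <<'E'
from station import get_obs, camera, ctrl
import cv2,pickle
o=get_obs();print(o, ctrl.hold_point_z)
d={}
for n in ["scene","side","wrist"]:
    c=camera(n);d[n]=c;cv2.imwrite(f"pics/{n}0.png",c["pixels"][:,:,::-1]);print(n,{k:v for k,v in c.items() if k!="pixels"})
d['obs']=o
pickle.dump(d,open("d0.pkl","wb"))
E
```

```text
{'time_s': 0.0, 'qpos': array([-1.34163537e+00,  3.00478764e-01,  1.52158379e+00, -7.35662332e-06,
        1.32067799e+00, -6.66216787e-02]), 'joint_vel': array([-9.69492571e-04,  2.30521188e-04,  3.88574786e-04,  8.09883334e-05,
        3.93967037e-04, -1.70369791e-03]), 'tau': array([ 8.44943643e-04, -5.31805515e+01, -3.52733016e+01,  7.08505232e-02,
        2.44133722e-02, -7.73636907e-05]), 'ee_pos': array([ 0.16024378, -0.52586834,  0.20488097]), 'eef_rot': array([-1.63121052,  1.56964841,  1.8061666 ]), 'force': array([-0.07174824,  0.13774548,  0.35019788]), 'moment': array([-0.07698861, -0.01213939,  0.03187486]), 'grip_width': 0.09399452493912132} 0.0188
scene {'fx': 448.96879884040385, 'fy': 448.96879884040385, 'cx': 275.1950871178306, 'cy': 207.27477683324847, 'k1': -0.010330653386989627, 'extrinsics': array([[-0.27797561,  0.96058544,  0.00227507,  0.08964143],
       [-0.73252985, -0.21351146,  0.64638446,  0.27539537],
       [ 0.62139326,  0.17801256,  0.76300848, -1.46731465],
       [ 0.        ,  0.        ,  0.        ,  1.        ]])}
side {'fx': 520.3454869674056
[... 156 characters left out ...]
01238126,  0.46347242],
       [ 0.21484784, -0.57962516,  0.7860503 , -0.19980729],
       [-0.29192439,  0.72993734,  0.61803853, -1.51097228],
       [ 0.        ,  0.        ,  0.        ,  1.        ]])}
wrist {'fx': 340.0809316146181, 'fy': 340.0809316146181, 'cx': 278.5951042841674, 'cy': 207.77757382401725, 'k1': -0.07106195322271201, 'T_tool_cam': array([[-3.72887935e-04,  2.76872569e-01, -9.60906573e-01,
        -1.79595806e-01],
       [ 9.99999897e-01,  3.52144243e-04, -2.86592706e-04,
        -3.47277416e-04],
       [ 2.59028059e-04, -9.60906580e-01, -2.76872672e-01,
        -8.09782411e-02],
       [ 0.00000000e+00,  0.00000000e+00,  0.00000000e+00,
         1.00000000e+00]])}
```

View pics/scene0.png

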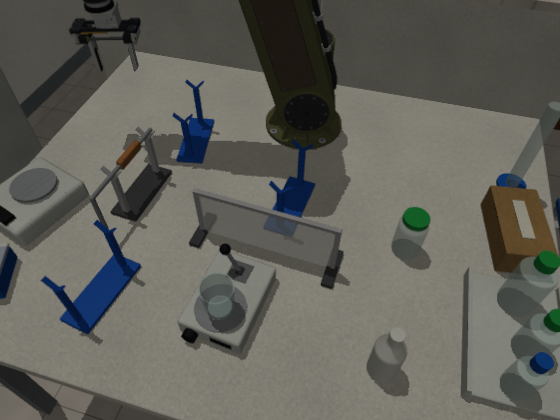

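View pics/side0.png

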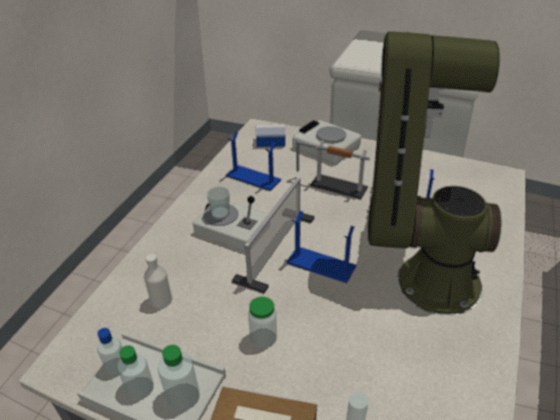

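View pics/wrist0.png

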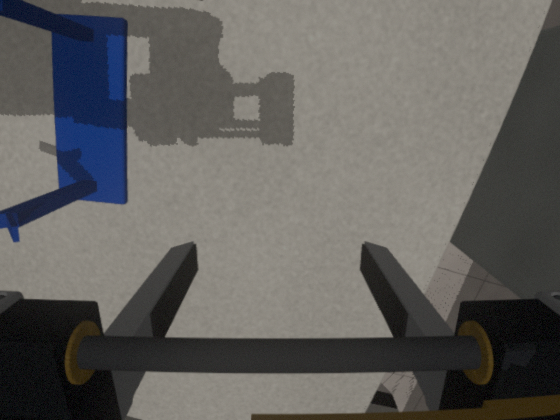

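Scene view (looking back at the robot): the rod lies on the grey stand at (130,180). Blue look-alike stands are at (195,140), (290,195) and (100,290), the shield is at (265,230), the lever ball at (225,249) and the beaker at (217,295). A second stirrer is at (35,190), with no lever visible. Next I'll crop in closer to confirm the choice.

```bash
cat > h.py <<'E'
import numpy as np,cv2,pickle
from scipy.optimize import least_squares
def K(c): return np.array([[c['fx'],0,c['cx']],[0,c['fy'],c['cy']],[0,0,1]])
D=lambda c:np.array([c['k1'],0,0,0,0.])
def T_wc(c,obs=None):
    if 'extrinsics' in c: return np.linalg.inv(c['extrinsics'])
    from scipy.spatial.transform import Rotation as R
    T=np.eye(4);T[:3,:3]=R.from_euler('xyz',obs['eef_rot']).as_matrix();T[:3,3]=obs['ee_pos'];return T@c['T_tool_cam']
def ray(c,uv,obs=None):
    p=cv2.undistortPoints(np.array([[uv]],float),K(c),D(c))[0,0]
    T=T_wc(c,obs);d=T[:3,:3]@np.array([p[0],-p[1],-1]);return T[:3,3],d/np.linalg.norm(d)
def onz(c,uv,z,obs=None):
    o,d=ray(c,uv,obs);return o+d*(z-o[2])/d[2]
def proj(c,P,obs=None):
    Tc=np.linalg.inv(T_wc(c,obs));q=(np.atleast_2d(P)@Tc[:3,:3].T+Tc[:3,3])*[1,-1,-1]
    return cv2.projectPoints(q.reshape(-1,1,3),np.zeros(3),np.zeros(3),K(c),D(c))[0][:,0]
def tri(rs):
    A=np.zeros((3,3));b=np.zeros(3)
    for o,d in rs:
        M=np.eye(3)-np.outer(d,d);A+=M;b+=M@o
    x=np.linalg.solve(A,b);return x,[np.linalg.norm(np.cross(x-o,d)) for o,d in rs]
def crop(img,x0,y0,x1,y1,s,name):
    im=cv2.resize(img[y0:y1,x0:x1,::-1],None,fx=s,fy=s,interpolation=cv2.INTER_CUBIC);cv2.imwrite(name,im)
E
python3 - <<'E'
from h import *
d=pickle.load(open('d0.pkl','rb'))
crop(d['scene']['pixels'],80,120,180,230,5,'pics/c1.png')
crop(d['scene']['pixels'],170,180,350,350,4,'pics/c2.png')
crop(d['side']['pixels'],280,130,380,205,6,'pics/c3.png')
crop(d['side']['pixels'],180,165,330,295,5,'pics/c4.png')
E
```

```text
(no output)
```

View pics/c1.png

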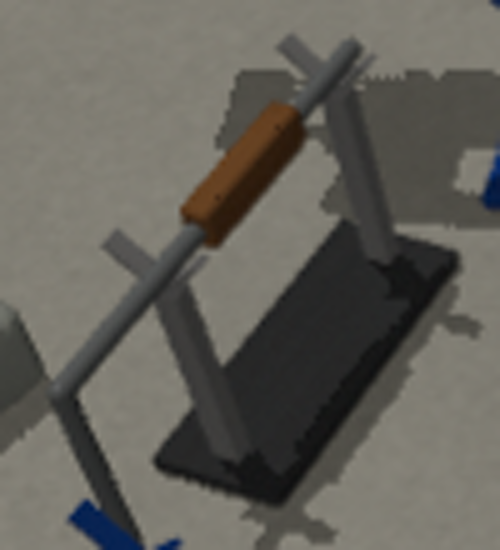

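View pics/c2.png

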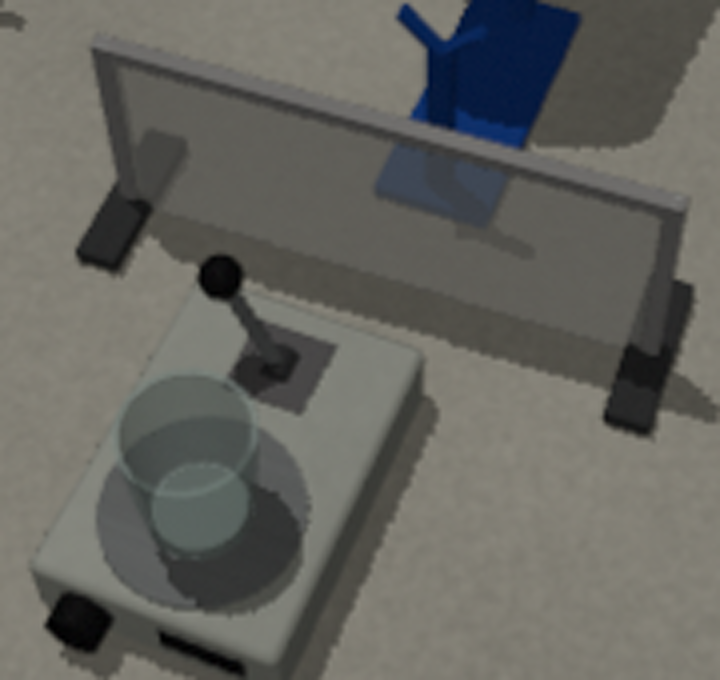

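View pics/c3.png

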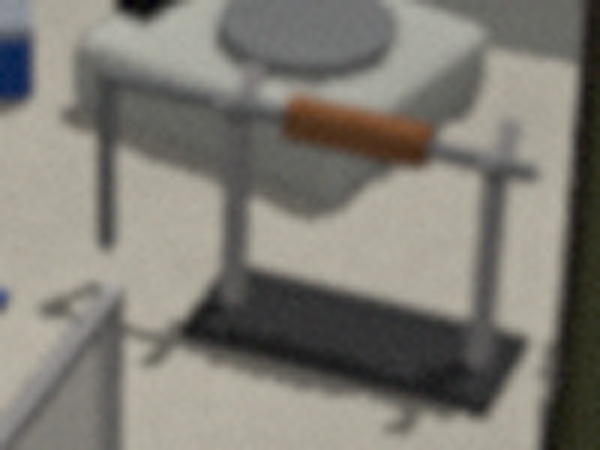

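View pics/c4.png

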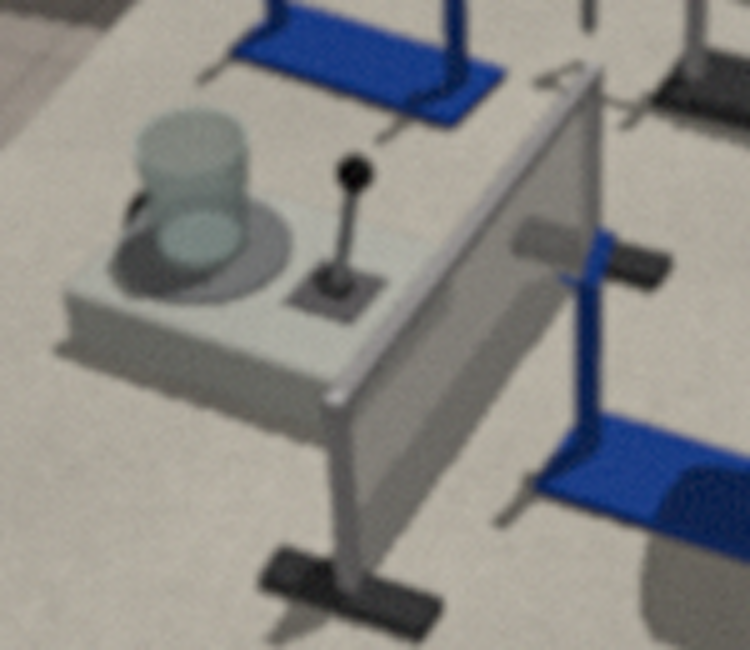

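```bash
python3 - <<'E'
from h import *
np.set_printoptions(precision=4,suppress=True)
d=pickle.load(open('d0.pkl','rb'));S=d['scene'];V=d['side']
f=lambda X,Y,x0,y0,s:((X+.5)/s-.5+x0,(Y+.5)/s-.5+y0)
c1=lambda X,Y:f(X,Y,80,120,5)
c2=lambda X,Y:f(X,Y,170,180,4)
c3=lambda X,Y:f(X,Y,280,130,6)
c4=lambda X,Y:f(X,Y,180,165,5)
T={'rodback':(c1(352,48),c3(532,172)),'bend':(c1(65,388),c3(107,84)),
'ball':(c2(220,277),c4(354,173)),'pivot':(c2(277,360),c4(338,280)),'shR':(c2(97,42),c4(595,70)),'shL':(c2(686,205),c4(335,398)),
'stNL':(c2(420,352),c4(338,382)),'beak':(c2(188,435),c4(192,150)),
'standbase -x -y..':(c1(460,255),c3(490,410)),}
for k,(a,b) in T.items(): x,e=tri([ray(S,a),ray(V,b)]);print(k,x,np.round(e,4))
for k,c in(('S',S),('V',V)):
    p=c['pixels'].astype(int);r,g,b=p[...,0],p[...,1],p[...,2]
    m=(r>g*1.6)&(r>60)
    n,l,st,ce=cv2.connectedComponentsWithStats(m.astype(np.uint8))
    for i in range(1,n):
        if st[i,4]>60: print(k,st[i],ce[i])
# ground corners
for n,a,z in (('st NR',c2(198,285),.05),('st FR',c2(35,570),.05),('st FL',c2(268,665),.05),('st NL',c2(420,352),.05),('base a',c1(345,220),.012),('base b',c1(460,255),.012),('base c',c1(280,500),.012),('base d',c1(155,460),.012)):
    print(n,onz(S,a,z))
for n,a,z in (('V st NL',c4(338,382),.05),('V st FL',c4(70,292),.05),('b b',c3(525,345),.012),('b c',c3(190,325),.012),('bn',c3(485,405),.012),('b',c3(250,268),.012)): print(n,onz(V,a,z))
# blue stand post tops
print('blue post tops S', onz(S,(105,231),.166), onz(S,(56,286),.166),onz(V,(270,147),.166),onz(V,(235,138),.166))
print('bystand',onz(S,(392,342),.1),onz(S,(415,225),.12))
E
```

```text
rodback [ 0.3214 -0.3546  0.15  ] [0.0009 0.0009]
bend [ 0.5846 -0.3719  0.1473] [0.0022 0.0022]
ball [ 0.6195 -0.031   0.1237] [0.0003 0.0003]
pivot [ 0.6222 -0.0015  0.0576] [0.0014 0.0014]
shR [ 0.5008 -0.1495  0.1547] [0.0002 0.0002]
shL [0.5241 0.207  0.1593] [0.0023 0.0023]
stNL [0.5874 0.075  0.0455] [0.0003 0.0003]
beak [ 0.722  -0.0096  0.1312] [0.0004 0.0004]
standbase -x -y.. [ 0.3253 -0.3163  0.0062] [0.0012 0.0012]
st NR [ 0.5822 -0.0653  0.05  ]
st FR [ 0.7798 -0.0834  0.05  ]
st FL [0.7949 0.0537 0.05  ]
st NL [0.5904 0.076  0.05  ]
base a [ 0.3237 -0.3893  0.012 ]
base b [ 0.3315 -0.3117  0.012 ]
base c [ 0.5263 -0.3264  0.012 ]
base d [ 0.5202 -0.404   0.012 ]
V st NL [0.5849 0.0793 0.05  ]
V st FL [0.7836 0.0599 0.05  ]
b b [ 0.3202 -0.3823  0.012 ]
b c [ 0.5169 -0.3314  0.012 ]
bn [ 0.3275 -0.3141  0.012 ]
b [ 0.5019 -0.4035  0.012 ]
blue post tops S [ 0.6749 -0.2824  0.166 ] [ 0.8235 -0.3056  0.166 ] [ 0.6553 -0.2833  0.166 ] [ 0.7982 -0.2993  0.166 ]
bystand [0.7219 0.3539 0.1   ] [0.4305 0.3693 0.12  ]
```

```bash
cat >> h.py <<'E'
from scipy.spatial.transform import Rotation as Rot
def toolR(obs): return Rot.from_euler('xyz',obs['eef_rot']).as_matrix()
def plan(obs,target=None,yaw=None):
    R=toolR(obs); print('pos',obs['ee_pos'],'x',R[:,0],'y',R[:,1],'z',R[:,2])
    if yaw is not None:
        best=None
        for s in(1,-1):
            x=np.array([0,0,-1.]);y=s*np.array([-np.sin(yaw),np.cos(yaw),0]);Rt=np.c_[x,y,np.cross(x,y)]
            rv=Rot.from_matrix(R.T@Rt).as_rotvec(degrees=True)
            if best is None or np.linalg.norm(rv)<np.linalg.norm(best[0]):best=(rv,Rt)
        print('turn',best[0]);R=best[1]
    if target is not None: print('shift after',R.T@(np.array(target)-obs['ee_pos']))
E
python3 - <<'E'
from h import *
np.set_printoptions(precision=4,suppress=True)
d=pickle.load(open('d0.pkl','rb'))
plan(d['obs'],[.43,-.362,.23],np.radians(-4.))
for c in 'scene','side':
    h=cv2.cvtColor(d[c]['pixels'],cv2.COLOR_RGB2HSV);m=cv2.inRange(h,(3,120,50),(18,255,255))
    n,l,st,ce=cv2.connectedComponentsWithStats(m)
    for i in range(1,n):
        if st[i,4]>80:print(c,st[i],ce[i])
    a=proj(d[c],[[.426,-.3615,.155]]);print(a)
E
```

```text
pos [ 0.1602 -0.5259  0.2049] x [-0.0003  0.0011 -1.    ] y [ 0.2915 -0.9566 -0.0011] z [-0.9566 -0.2915 -0.0001]
turn [20.9472  0.0081  0.0656]
shift after [-0.0251 -0.1823 -0.2577]
scene [116 141  24  28 183] [126.9781 152.9454]
scene [ 490  186   67   86 2847] [520.0285 225.222 ]
[[128.5459 152.3463]]
side [328 147  24  10 132] [339.1591 151.4848]
side [ 212  388  104   32 1685] [260.3644 405.203 ]
[[339.5108 150.628 ]]
```

Request:
step_arm(
  motion=[
    [[-0.0125,0,0,10.5,0,0],[-0.0125,0,0,10.5,0,0],[0,-0.03,-0.043,0,0,0],[0,-0.03,-0.043,0,0,0],[0,-0.03,-0.043,0,0,0],[0,-0.03,-0.043,0,0,0],[0,-0.03,-0.043,0,0,0],[0,-0.032,-0.043,0,0,0],[0,0,0,0,0,0],[0,0,0,0,0,0]],
  ],
  fingers=0.094,
)

```text
time_s: 1.4
ee_pos: [0.4302, -0.3629, 0.2302]
eef_rot: [-0.406, 1.57, 2.665]
force: [-0.0, -0.9, 0.1]
grip_width: 0.0936
```

```bash
python3 - <<'E'
from station import get_obs, camera
from h import *
np.set_printoptions(precision=4,suppress=True)
o=get_obs();c=camera('wrist');pickle.dump((o,c),open('w1.pkl','wb'))
cv2.imwrite('pics/w1.png',c['pixels'][:,:,::-1]);plan(o);print(o['time_s'],o['force'])
print(proj(c,[[.426,-.3615,.163]],o))
h=cv2.cvtColor(c['pixels'],cv2.COLOR_RGB2HSV);m=cv2.inRange(h,(3,120,40),(18,255,255))
n,l,st,ce=cv2.connectedComponentsWithStats(m)
for i in range(1,n):
    if st[i,4]>80:print(st[i],ce[i],cv2.minAreaRect(np.argwhere(l==i)[:,::-1].astype(np.float32)))
E
```

```text
pos [ 0.4302 -0.3629  0.2302] x [-0.0005  0.0003 -1.    ] y [-0.0704 -0.9975 -0.0002] z [-0.9975  0.0704  0.0005]
1.4 [-0.0273 -0.9495  0.1051]
[[277.6063 225.3805]]
[ 269  164   24  111 2369] [280.3267 218.1604] ((280.5, 219.0), (110.0, 23.0), 90.0)
```

View pics/w1.png

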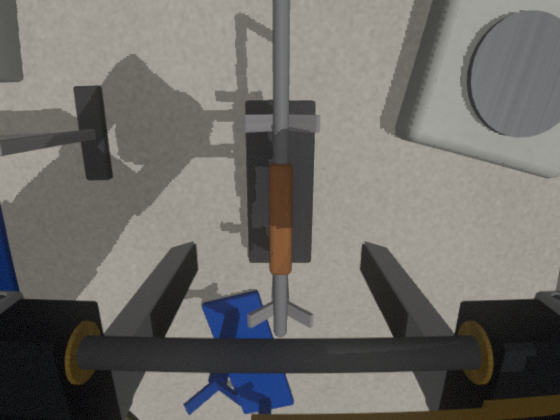

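The wrist view shows the handle at columns 269-292 and rows 164-274, vertical and so parallel to the tool. Next I'll cast its ends onto z = 0.163.

```bash
python3 - <<'E'
from h import *
np.set_printoptions(precision=4,suppress=True)
o,c=pickle.load(open('w1.pkl','rb'))
for uv in((280.5,164),(280.5,270),(280.5,219),(269,219),(292.5,219),(292,164.5),(270,270)):print(uv,onz(c,uv,.163,o))
print('bar front',onz(c,(282,2),.156,o),'bar back',onz(c,(280,335),.15,o),onz(c,(281,125),.156,o))
x=np.array([onz(c,(282,2),.156,o)-onz(c,(280,330),.156,o)])[0];print(np.degrees(np.arctan2(x[1],x[0])))
E
```

```text
(280.5, 164) [ 0.473 -0.367  0.163]
(280.5, 270) [ 0.3882 -0.3611  0.163 ]
(280.5, 219) [ 0.431  -0.3641  0.163 ]
(269, 219) [ 0.4316 -0.3553  0.163 ]
(292.5, 219) [ 0.4303 -0.3732  0.163 ]
(292, 164.5) [ 0.472  -0.3753  0.163 ]
(270, 270) [ 0.3888 -0.3527  0.163 ]
bar front [ 0.5824 -0.3756  0.156 ] bar back [ 0.3171 -0.3558  0.15  ] [ 0.5004 -0.3693  0.156 ]
-4.289544170072959
```

Request:
step_arm(
  motion=[
    [[0.02,0.0005,-0.006,0.25,0,0],[0.02,0,0,0,0,0],[0.02,0,0,0,0,0],[0.02,0,0,0,0,0],[0.019,0,0,0,0,0],[0,0,0,0,0,0],[0,0,0,0,0,0]],
  ],
)

```text
time_s: 2.33
ee_pos: [0.4363, -0.3644, 0.1324]
eef_rot: [2.467, 1.57, -0.75]
force: [-0.3, -0.8, 0.6]
grip_width: 0.0942
```

Request:
step_arm(
  motion=[
    [[0,0,0,0,0,0],[0,0,0,0,0,0],[0,0,0,0,0,0],[0,0,0,0,0,0],[0,0,0,0,0,0],[0,0,0,0,0,0],[0,0,0,0,0,0],[0,0,0,0,0,0]],
  ],
  fingers=0.0,
  squeeze=60,
)

```text
time_s: 3.32
ee_pos: [0.4365, -0.3643, 0.1316]
eef_rot: [1.867, 1.569, -1.349]
force: [-2.2, -4.1, 3.6]
grip_width: 0.0174
```

Request:
step_arm(
  motion=[
    [[-0.01,0,0,0,0,0],[-0.02,0,0,0,0,0],[-0.025,0,0,0,0,0],[-0.025,0,0,0,0,0],[-0.025,0,0,0,0,0],[-0.025,0,0,0,0,0],[-0.025,0,0,0,0,0],[-0.02,0,0,0,0,0],[-0.015,0,0,0,0,0],[0,0,0,0,0,0],[0,0,0,0,0,0]],
  ],
)

```text
time_s: 4.7
ee_pos: [0.4363, -0.3636, 0.3206]
eef_rot: [-0.679, 1.569, 2.388]
force: [-0.3, 0.3, -1.4]
grip_width: 0.0177
```

```bash
cat > snap.py <<'E'
import sys
from station import get_obs, camera
from h import *
np.set_printoptions(precision=4,suppress=True)
tag=sys.argv[1];o=get_obs();d={'obs':o};print(o['time_s'],o['force'],o['grip_width']);plan(o)
for n in sys.argv[2:]:
    d[n]=camera(n);cv2.imwrite(f'pics/{tag}_{n}.png',d[n]['pixels'][:,:,::-1])
pickle.dump(d,open(tag+'.pkl','wb'))
E
python3 snap.py lift scene side wrist
```

```text
4.7 [-0.3265  0.3415 -1.4359] 0.017664966498854653
pos [ 0.4363 -0.3636  0.3206] x [-0.001   0.0009 -1.    ] y [-0.075  -0.9972 -0.0008] z [-0.9972  0.075   0.001 ]
```

View pics/lift_scene.png

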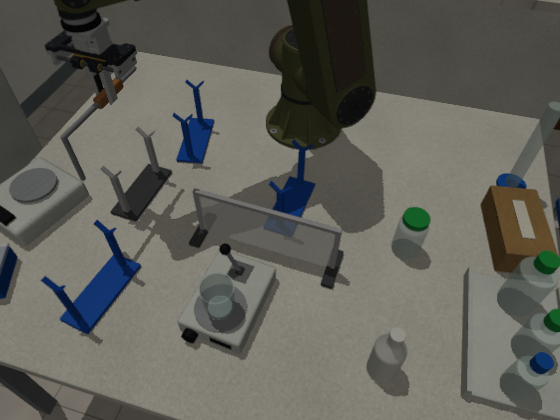

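View pics/lift_side.png

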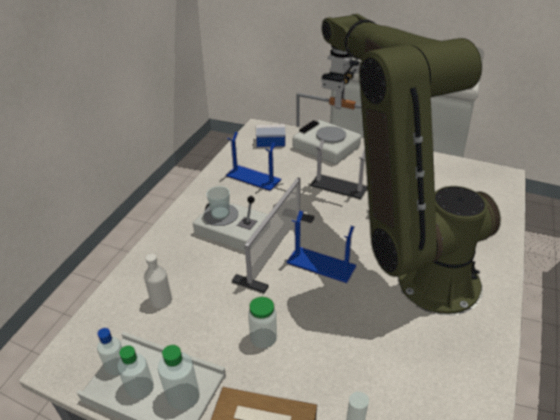

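View pics/lift_wrist.png

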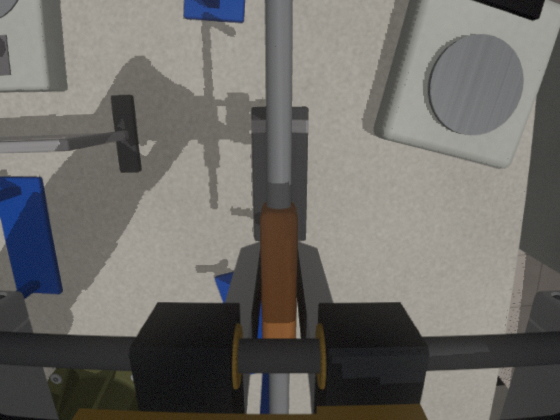

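The rod is lifted. In the scene view its bend is near (65,137) and the leg tip near (80,178). I'll measure both to check sag.

```bash
python3 - <<'E'
from h import *
d=pickle.load(open('lift.pkl','rb'))
crop(d['scene']['pixels'],50,60,140,190,5,'pics/l1.png')
crop(d['side']['pixels'],280,80,380,150,6,'pics/l2.png')
E
```

```text
(no output)
```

View pics/l1.png

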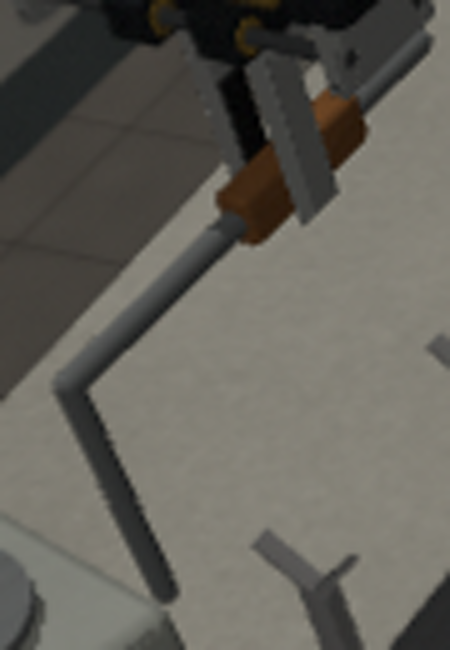

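View pics/l2.png

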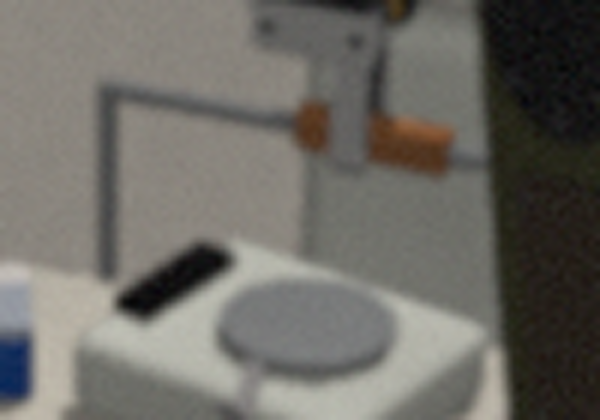

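```bash
python3 - <<'E'
from h import *
np.set_printoptions(precision=4,suppress=True)
d=pickle.load(open('lift.pkl','rb'));S=d['scene'];V=d['side']
f=lambda X,Y,x0,y0,s:((X+.5)/s-.5+x0,(Y+.5)/s-.5+y0)
a=lambda X,Y:f(X,Y,50,60,5)
b=lambda X,Y:f(X,Y,280,80,6)
for n,p,q in(('bend',a(72,385),b(109,92)),('tip end',a(168,597),b(107,277))):
    print(n,tri([ray(S,p),ray(V,q)]))
E
```

```text
bend (array([ 0.5853, -0.3728,  0.3365]), [np.float64(0.00042451966408724656), np.float64(0.0004245196640874103)])
tip end (array([ 0.587 , -0.3725,  0.2158]), [np.float64(0.0012276709582716102), np.float64(0.001227670958271767)])
```

Request:
step_arm(
  motion=[
    [[0,-0.012,0,0,0,0],[0,-0.022,-0.001,0,0,0],[0,-0.027,-0.001,0,0,0],[0,-0.027,-0.001,0,0,0],[0,-0.027,-0.001,0,0,0],[0,-0.027,-0.001,0,0,0],[0,-0.027,-0.001,0,0,0],[0,-0.027,-0.001,0,0,0],[0,-0.027,0,0,0,0],[0,-0.024,0,0,0,0],[0,-0.018,0,0,0,0],[0,-0.01,0,0,0,0]],
  ],
)

```text
time_s: 6.35
ee_pos: [0.464, -0.0887, 0.3216]
eef_rot: [3.025, 1.57, -0.191]
force: [0.3, 0.4, -1.5]
grip_width: 0.0178
```

Request:
step_arm(
  motion=[
    [[0.01,0,0,0,0,0],[0.02,0,0,0,0,0],[0.02,0,0,0,0,0],[0.02,0,0,0,0,0],[0.01,0,0,0,0,0],[0,0,0,0,0,0],[0,0,0,0,0,0]],
  ],
)

```text
time_s: 7.22
ee_pos: [0.4643, -0.0902, 0.2421]
eef_rot: [2.921, 1.57, -0.296]
force: [-0.2, 0.8, -2.0]
grip_width: 0.0175
```

```bash
python3 snap.py pre scene side; python3 - <<'E'
from h import *
d=pickle.load(open('pre.pkl','rb'))
crop(d['scene']['pixels'],170,130,300,270,5,'pics/p1.png')
crop(d['side']['pixels'],180,90,330,230,5,'pics/p2.png')
E
```

```text
7.225 [-0.1593  0.7659 -1.98  ] 0.017539142472299492
pos [ 0.4643 -0.0902  0.2421] x [ 0.0009 -0.0003 -1.    ] y [-0.0752 -0.9972  0.0002] z [-0.9972  0.0752 -0.0009]
```

View pics/p1.png

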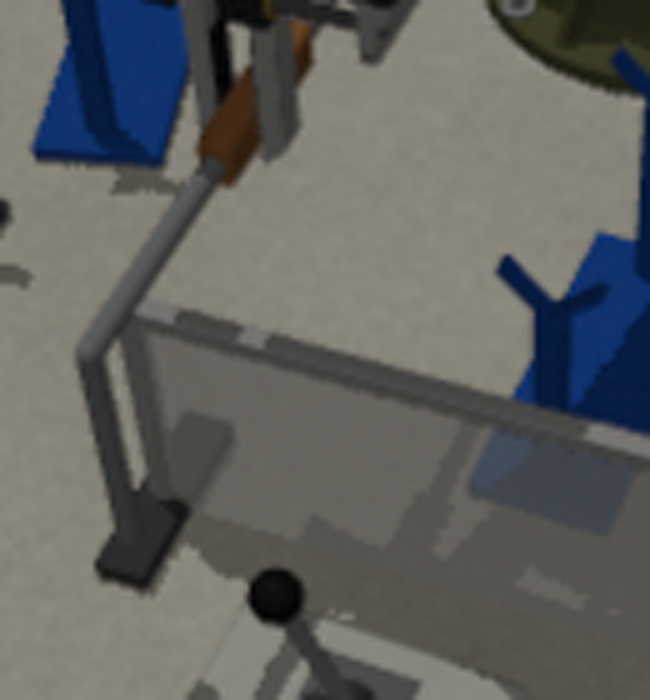

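View pics/p2.png

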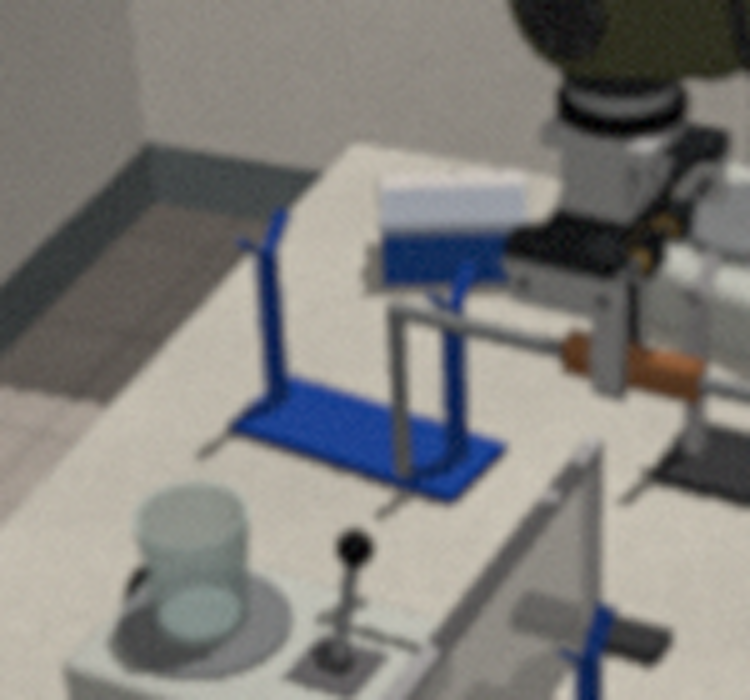

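```bash
python3 - <<'E'
from h import *
np.set_printoptions(precision=4,suppress=True)
d=pickle.load(open('pre.pkl','rb'));S=d['scene'];V=d['side']
f=lambda X,Y,x0,y0,s:((X+.5)/s-.5+x0,(Y+.5)/s-.5+y0)
a=lambda X,Y:f(X,Y,170,130,5)
b=lambda X,Y:f(X,Y,180,90,5)
for n,p,q in(('bend',a(92,350),b(400,312)),('tip end',a(126,540),b(404,478)),('ball',a(276,596),b(354,548))):
    print(n,tri([ray(S,p),ray(V,q)]))
E
```

```text
bend (array([ 0.6121, -0.1005,  0.2588]), [np.float64(0.00031587369588131475), np.float64(0.00031587369588135394)])
tip end (array([ 0.6151, -0.1024,  0.1321]), [np.float64(0.00024214735733007358), np.float64(0.00024214735733020211)])
ball (array([ 0.6194, -0.0306,  0.124 ]), [np.float64(0.00030676048761490787), np.float64(0.0003067604876149178)])
```

Request:
step_arm(
  motion=[
    [[0.01,0,0,0,0,0],[0.014,0,0,0,0,0],[0.01,0,0,0,0,0],[0,0,0,0,0,0],[0,-0.012,0,0,0,0],[0,-0.015,0,0,0,0],[0,-0.012,0,0,0,0],[0,-0.01,0,0,0,0],[0,-0.01,0,0,0,0],[0,-0.01,0,0,0,0],[0,-0.01,0,0,0,0],[0,0,0,0,0,0]],
  ],
)

```text
time_s: 8.82
ee_pos: [0.47, -0.0106, 0.2073]
eef_rot: [-0.826, 1.57, 2.242]
force: [-0.6, -0.8, -1.1]
grip_width: 0.0177
```

```bash
python3 snap.py mid scene side; python3 - <<'E'
from h import *
d=pickle.load(open('mid.pkl','rb'))
crop(d['scene']['pixels'],170,130,320,290,4,'pics/m1.png')
crop(d['side']['pixels'],180,110,330,250,5,'pics/m2.png')
E
```

```text
8.825 [-0.5829 -0.8294 -1.1439] 0.01770046333910616
pos [ 0.47   -0.0106  0.2073] x [-0.0003  0.0003 -1.    ] y [-0.0741 -0.9973 -0.0003] z [-0.9973  0.0741  0.0003]
```

View pics/m1.png

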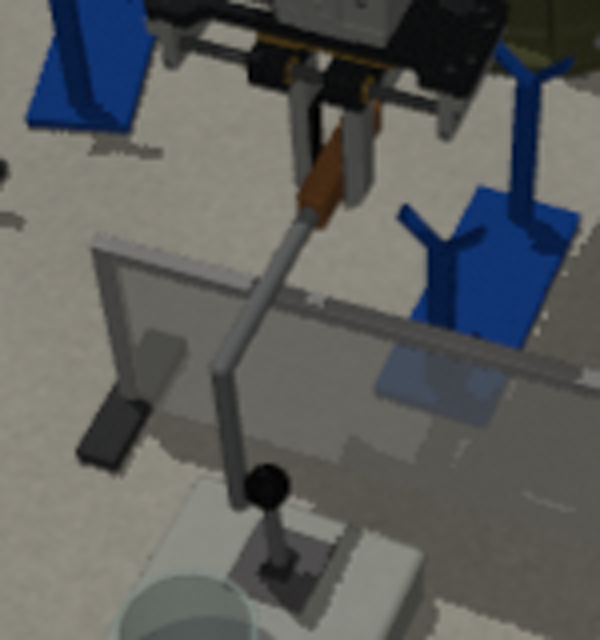

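View pics/m2.png

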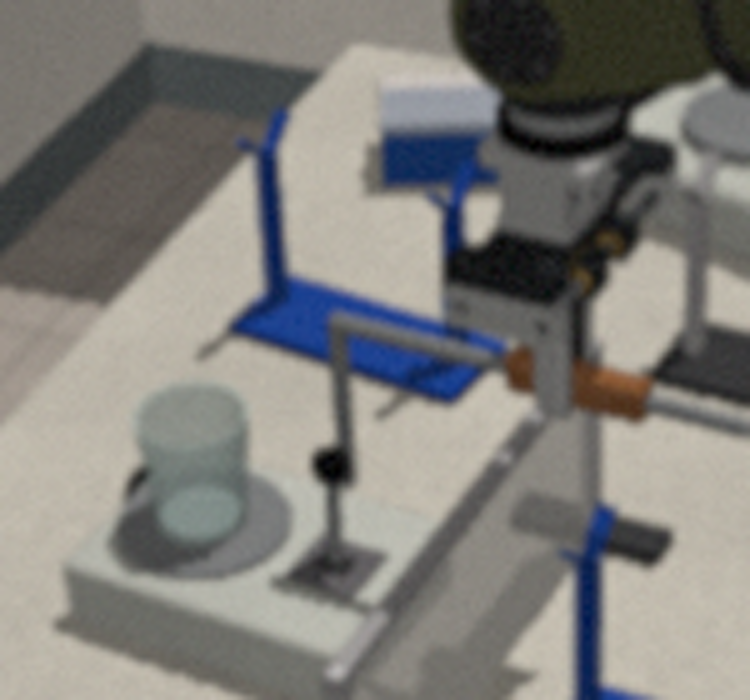

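The leg pushes the ball, and the lever is now nearly upright (scene crop (267,487)). I'll carry on to the stop.

Request:
step_arm(
  motion=[
    [[0,-0.008,0,0,0,0],[0,-0.008,0,0,0,0],[0,-0.008,0,0,0,0],[0,-0.007,0,0,0,0],[0,-0.005,0,0,0,0],[0,0,0,0,0,0]],
  ],
)

```text
time_s: 9.68
ee_pos: [0.4726, 0.0251, 0.2074]
eef_rot: [-0.383, 1.57, 2.684]
force: [-0.9, -1.3, -0.5]
grip_width: 0.0174
```

Request:
step_arm(
  motion=[
    [[0,-0.003,0,0,0,0],[0,0,0,0,0,0]],
  ],
)

```text
time_s: 9.93
ee_pos: [0.4729, 0.0277, 0.2075]
eef_rot: [-0.907, 1.571, 2.16]
force: [-1.8, -1.6, 0.7]
grip_width: 0.0175
```

Request:
step_arm(
  motion=[
    [[0,-0.003,0,0,0,0],[0,0,0,0,0,0]],
  ],
)

```text
time_s: 10.18
ee_pos: [0.4732, 0.0307, 0.2076]
eef_rot: [1.923, 1.571, -1.294]
force: [-2.5, -3.0, 0.8]
grip_width: 0.0179
```

```bash
cat >mk.py <<'E'
import sys
from h import *
d=pickle.load(open(sys.argv[1]+'.pkl','rb'))
crop(d['scene']['pixels'],170,130,320,290,4,f'pics/{sys.argv[1]}_c1.png')
crop(d['side']['pixels'],180,110,330,250,5,f'pics/{sys.argv[1]}_c2.png')
E
python3 snap.py e1 scene side; python3 mk.py e1
```

```text
10.175 [-2.4979 -3.0006  0.8408] 0.01792271960302461
pos [0.4732 0.0307 0.2076] x [ 0.     -0.0002 -1.    ] y [-0.075  -0.9972  0.0002] z [-0.9972  0.075  -0.0001]
```

View pics/e1_c1.png

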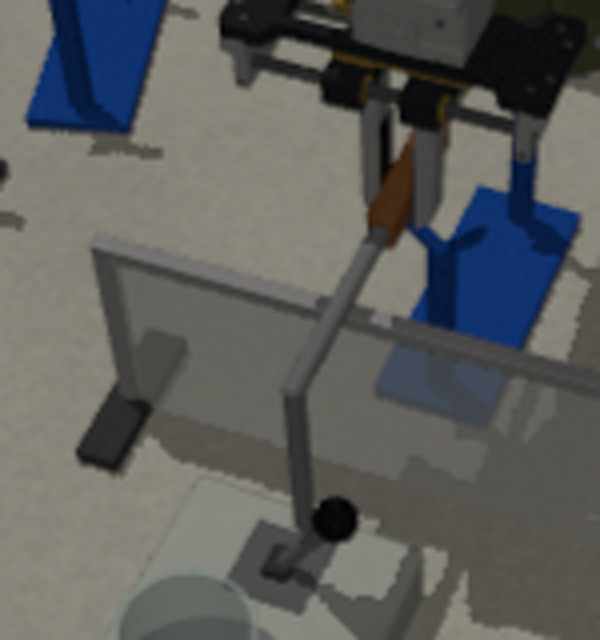

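View pics/e1_c2.png

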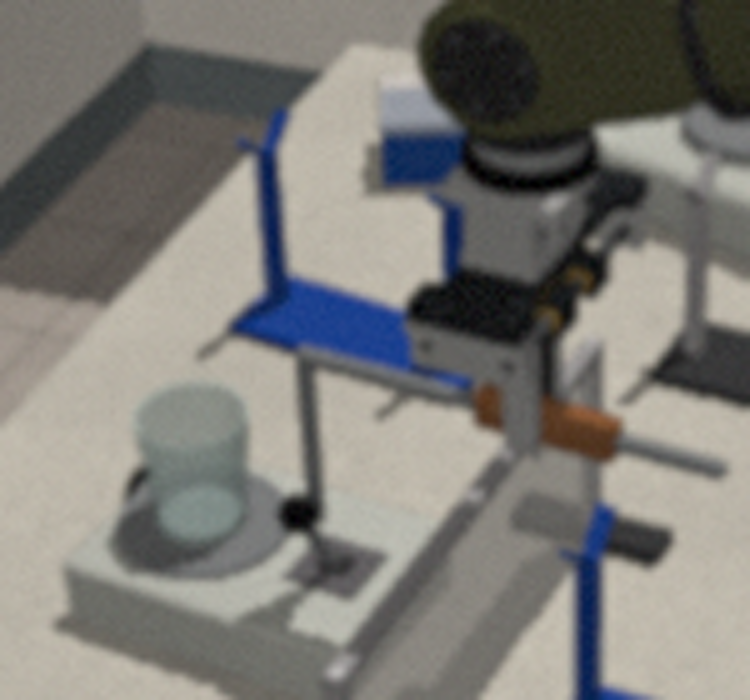

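```bash
python3 - <<'E'
from h import *
np.set_printoptions(precision=4,suppress=True)
d=pickle.load(open('e1.pkl','rb'));S=d['scene'];V=d['side']
f=lambda X,Y,x0,y0,s:((X+.5)/s-.5+x0,(Y+.5)/s-.5+y0)
x,e=tri([ray(S,f(335,520,170,130,4)),ray(V,f(299,513,180,110,5))]);print(x,e)
p=np.array([.622,-.0005]);
for yaw in(-4,-4.5):
  y=np.radians(yaw);dy=(x[:2]-p)@[-np.sin(y),np.cos(y)];print(dy,.5+np.arcsin(dy/.08), np.arccos((x[2]-.05)/.08)+.5,np.arctan2(dy,x[2]-.05)+.5)
E
```

```text
[0.6262 0.0377 0.1199] [np.float64(0.0005526181616634123), np.float64(0.0005526181616634922)]
0.03840142141618956 1.0006749659541727 1.0070329599715917 1.0021524351999753
0.03841296530479347 1.0008394614350051 1.0070329599715917 1.0022792525001056
```

Request:
step_arm(
  motion=[
    [[0,-0.003,0,0,0,0],[0,0,0,0,0,0]],
  ],
)

```text
time_s: 10.52
ee_pos: [0.4734, 0.0335, 0.2075]
eef_rot: [1.677, 1.57, -1.54]
force: [-2.4, -5.2, 1.3]
grip_width: 0.0181
```

Request:
step_arm(
  motion=[
    [[0,-0.002,0,0,0,0],[0,0,0,0,0,0]],
  ],
)

```text
time_s: 10.78
ee_pos: [0.4736, 0.0353, 0.2075]
eef_rot: [1.666, 1.57, -1.551]
force: [-2.4, -6.9, 1.4]
grip_width: 0.0178
```

The force keeps rising while the ball sits at the stop angle, measured at about 1.00. I'll back off to the right and lift, then check.

Request:
step_arm(
  motion=[
    [[0,0.01,0,0,0,0],[0,0.018,0,0,0,0],[0,0.02,0,0,0,0],[-0.02,0.01,0,0,0,0],[-0.03,0,0,0,0,0],[-0.03,0,0,0,0,0],[-0.025,0,0,0,0,0],[-0.01,0,0,0,0,0],[0,0,0,0,0,0],[0,0,0,0,0,0]],
  ],
)

```text
time_s: 12.02
ee_pos: [0.469, -0.0222, 0.3213]
eef_rot: [-0.178, 1.569, 2.889]
force: [0.6, -0.2, -1.1]
grip_width: 0.0173
```

```bash
python3 snap.py up scene side wrist; python3 mk.py up
```

```text
12.025 [ 0.5533 -0.1643 -1.0727] 0.017291838110630453
pos [ 0.469  -0.0222  0.3213] x [-0.0016  0.0004 -1.    ] y [-0.0748 -0.9972 -0.0003] z [-0.9972  0.0748  0.0016]
```

View pics/up_c1.png

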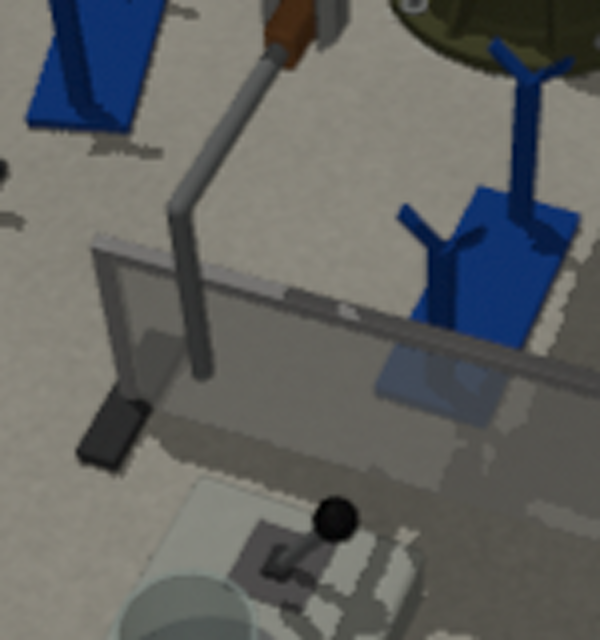

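View pics/up_c2.png

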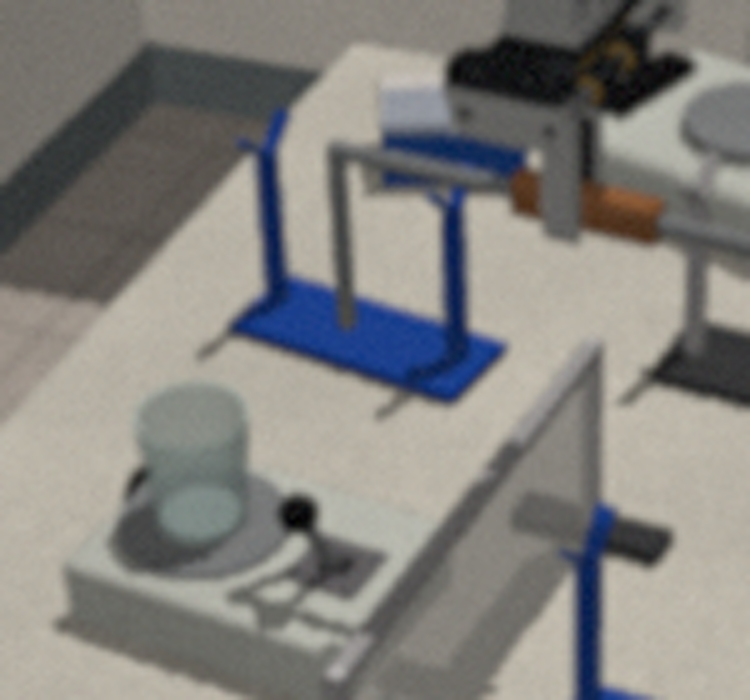

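View pics/up_wrist.png

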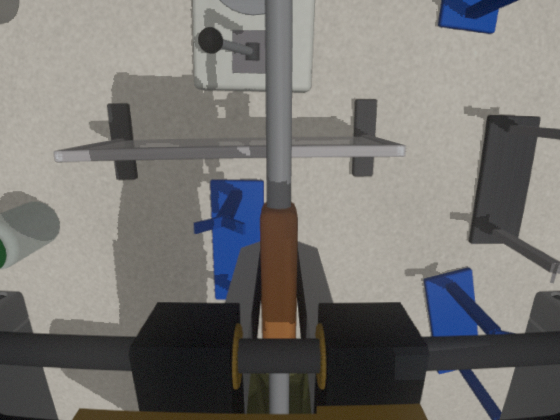

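The lever stays fully left: the ball is at scene crop (335,519), the same pixel as at the stop. Beaker and shield look unchanged. Now I'll take the rod back above the stand.

Request:
step_arm(
  motion=[
    [[0,0.012,0,0,0,0],[0,0.024,0.001,0,0,0],[0,0.033,0.001,0,0,0],[0,0.034,0.001,0,0,0],[0,0.034,0.001,0,0,0],[0,0.034,0.001,0,0,0],[0,0.034,0.001,0,0,0],[0,0.034,0.001,0,0,0],[0,0.034,0,0,0,0],[0,0.032,0,0,0,0],[0,0.024,0,0,0,0],[0,0.014,0,0,0,0]],
  ],
)

```text
time_s: 13.68
ee_pos: [0.4358, -0.3652, 0.322]
eef_rot: [-0.524, 1.57, 2.541]
force: [-0.1, 1.1, -1.8]
grip_width: 0.0174
```

Request:
step_arm(
  motion=[
    [[0.02,0,0,0,0,0],[0.03,0,0,0,0,0],[0.03,0,0,0,0,0],[0.02,0,0,0,0,0],[0,0,0,0,0,0],[0,0,0,0,0,0]],
  ],
)

```text
time_s: 14.42
ee_pos: [0.4367, -0.364, 0.2236]
eef_rot: [2.464, 1.569, -0.752]
force: [1.2, 0.4, 0.1]
grip_width: 0.0174
```

```bash
python3 snap.py ret scene side wrist; python3 - <<'E'
from h import *
d=pickle.load(open('ret.pkl','rb'))
crop(d['scene']['pixels'],60,80,180,230,4,'pics/r1.png')
crop(d['side']['pixels'],280,100,380,205,6,'pics/r2.png')
E
```

```text
14.425 [1.2341 0.4447 0.055 ] 0.017443659039397087
pos [ 0.4367 -0.364   0.2236] x [ 0.001 -0.001 -1.   ] y [-0.0749 -0.9972  0.0009] z [-0.9972  0.0749 -0.0011]
```

View pics/r1.png

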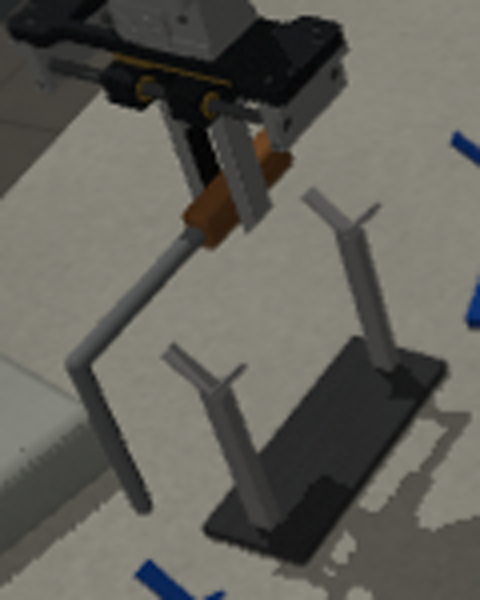

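View pics/r2.png

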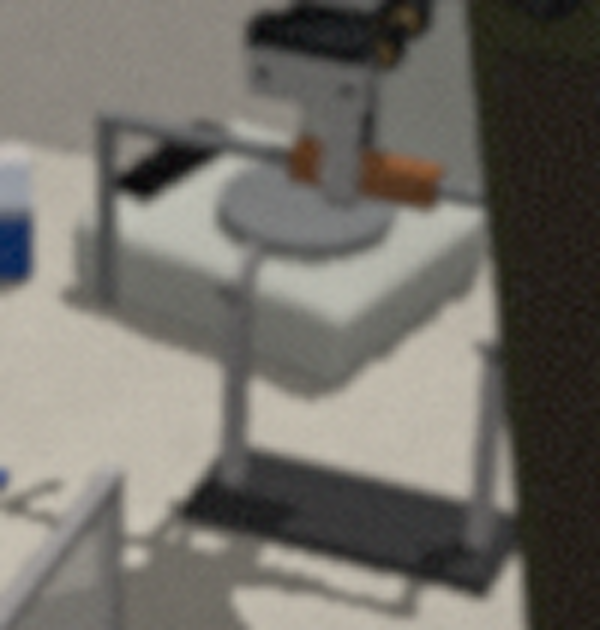

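View pics/ret_wrist.png

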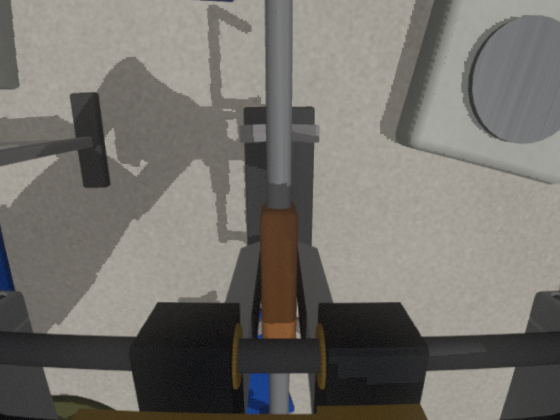

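The rod is aligned over both notches, and the handle sits in the grip as it did when lifted. I'll lower to just above the rest height and then seat it.

Request:
step_arm(
  motion=[
    [[0.02,0,0,0,0,0],[0.025,0,0,0,0,0],[0.02,0,0,0,0,0],[0.013,0,0,0,0,0],[0.008,0,0,0,0,0],[0,0,0,0,0,0],[0,0,0,0,0,0]],
  ],
)

```text
time_s: 15.45
ee_pos: [0.4367, -0.3639, 0.1372]
eef_rot: [2.45, 1.57, -0.767]
force: [0.3, -0.1, -0.7]
grip_width: 0.0175
```

Request:
step_arm(
  motion=[
    [[0.003,0,0,0,0,0],[0.002,0,0,0,0,0],[0,0,0,0,0,0],[0,0,0,0,0,0]],
  ],
)

```text
time_s: 15.95
ee_pos: [0.4366, -0.3641, 0.1319]
eef_rot: [2.184, 1.57, -1.033]
force: [1.0, -3.7, 2.7]
grip_width: 0.0175
```

```bash
python3 snap.py low scene side; python3 - <<'E'
from h import *
d=pickle.load(open('low.pkl','rb'))
crop(d['scene']['pixels'],60,80,180,230,4,'pics/lo1.png')
crop(d['side']['pixels'],280,100,380,205,6,'pics/lo2.png')
E
```

```text
15.95 [ 1.0188 -3.689   2.6886] 0.017548713798338545
pos [ 0.4366 -0.3641  0.1319] x [ 0.0006 -0.001  -1.    ] y [-0.0751 -0.9972  0.001 ] z [-0.9972  0.0751 -0.0007]
```

View pics/lo1.png

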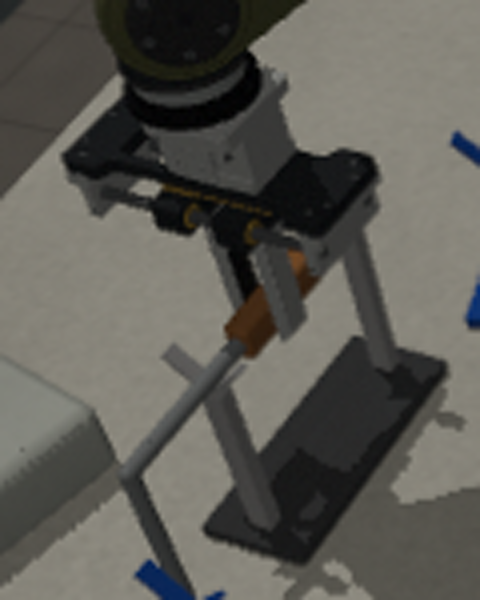

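View pics/lo2.png

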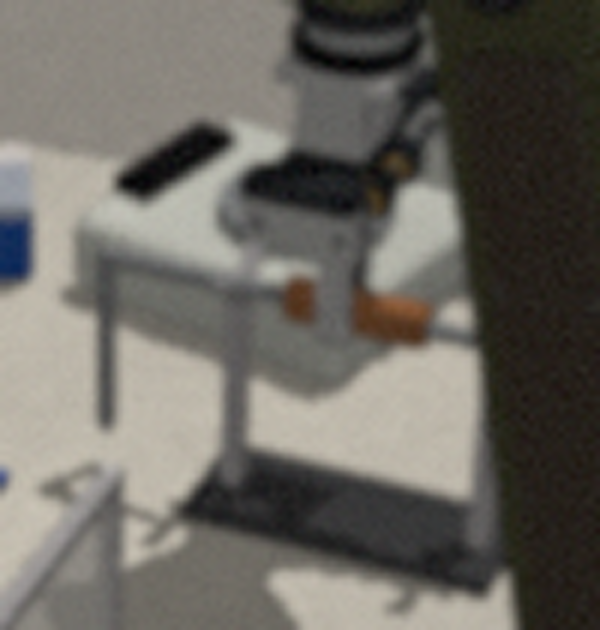

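It is seated in the notches at the same height and force as when I picked it up. Releasing and withdrawing.

Request:
step_arm(
  motion=[
    [[0,0,0,0,0,0],[0,0,0,0,0,0],[0,0,0,0,0,0],[0,0,0,0,0,0],[0,0,0,0,0,0],[0,0,0,0,0,0],[0,0,0,0,0,0]],
  ],
  fingers=0.07,
  squeeze=20,
)

```text
time_s: 16.92
ee_pos: [0.4365, -0.3637, 0.1315]
eef_rot: [2.565, 1.571, -0.652]
force: [0.4, -0.1, -0.5]
grip_width: 0.0694
```

Request:
step_arm(
  motion=[
    [[-0.01,0,0,0,0,0],[-0.02,0,0,0,0,0],[-0.03,0,0,0,0,0],[-0.03,0,0,0,0,0],[-0.03,0,0,0,0,0],[-0.03,0,0,0,0,0],[0,0,0,0,0,0],[0,0,0,0,0,0]],
  ],
)

```text
time_s: 17.92
ee_pos: [0.4363, -0.3635, 0.2807]
eef_rot: [-0.661, 1.57, 2.406]
force: [0.7, -0.1, -0.2]
grip_width: 0.0702
```

```bash
python3 snap.py fin scene side wrist; python3 - <<'E'
from h import *
d=pickle.load(open('fin.pkl','rb'))
crop(d['side']['pixels'],180,110,380,260,4,'pics/fin_s.png')
crop(d['scene']['pixels'],60,80,350,360,2,'pics/fin_c.png')
E
```

```text
17.925 [ 0.707  -0.05   -0.1829] 0.0701892810284971
pos [ 0.4363 -0.3635  0.2807] x [-0.0007  0.0007 -1.    ] y [-0.075  -0.9972 -0.0006] z [-0.9972  0.075   0.0008]
```

View pics/fin_c.png

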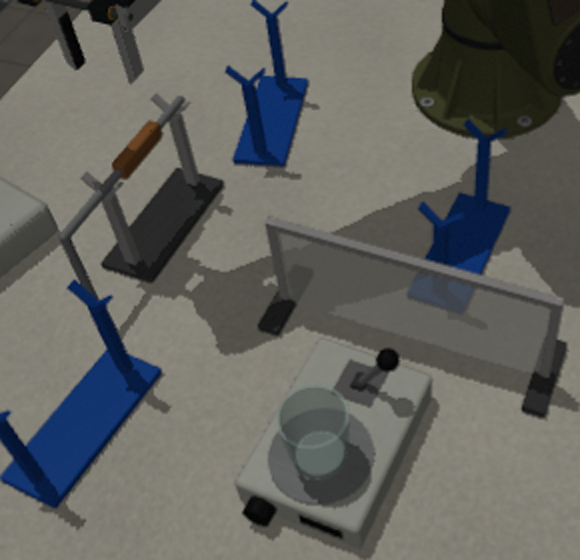

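View pics/fin_s.png

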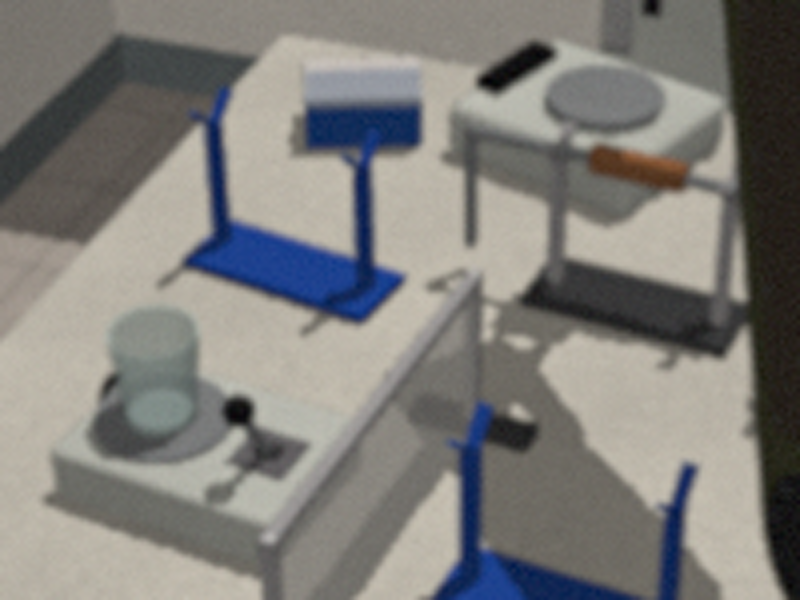

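View pics/fin_wrist.png

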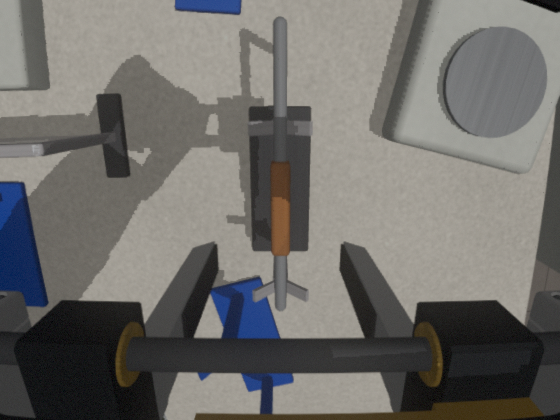

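```bash
python3 - <<'E'
from h import *
a=pickle.load(open('d0.pkl','rb'));d=pickle.load(open('fin.pkl','rb'))
for t in(a,d):
  for c in 'scene','side':
    h=cv2.cvtColor(t[c]['pixels'],cv2.COLOR_RGB2HSV);m=cv2.inRange(h,(3,120,50),(18,255,255))
    n,l,st,ce=cv2.connectedComponentsWithStats(m)
    print(c,[(st[i,4],ce[i].round(1)) for i in range(1,n) if 80<st[i,4]<400])
from station import ticket
print(ticket.hand_in())
E
```

```text
scene [(np.int32(183), array([127. , 152.9]))]
side [(np.int32(132), array([339.2, 151.5]))]
scene [(np.int32(195), array([127. , 153.5]))]
side [(np.int32(131), array([339.1, 151.5]))]
the job is handed in; nothing more can be done
None
```

The stirrer lever is pushed all the way to the left, and the bent rod is back in both notches of the dark steel stand, released. I took the rod over the top of the shield, and the hand stayed in front of it throughout. The job took about 18 s and is handed in.

- **Lever:** the ball measured at a switch angle of about 1.00 while pressed. The push force rose to about 7 N as I pushed further, so it was at the end stop. After I backed off, the ball was at the same pixel in both views.
- **Rod:** the handle's centre is within 0.6 px of where it started in both views. The wrist view shows the rod lying in both notches, with the gripper open and about 130 mm above it.
- **Surroundings:** the beaker and shield look the same as before in the final pictures. The jar and wash bottle were only seen in earlier pictures, away from where the arm worked; I did not look at them again at the end.

No check failed. Wrist-force readings at the end of each move never passed about 8 N.

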